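# Lift a pickled egg with tongs over the drip tray

## Robot

A 6-joint arm with a two-finger parallel gripper is mounted at the origin on the work surface. World frame = base frame: x ahead of the robot, y to its left, z up, the work surface at z = 0. Lengths are in m, angles in rad, forces in N, time in s.
With the tool pointing down it reaches from about 0.275 to 0.725 m from the base axis. Payload 5.6 kg.
Tool frame: the origin (TCP) lies between the finger pads; the fingertips stand 14 mm ahead of it and the grasp point (between the pads) lies 5 mm behind it (tcp_to_tips is the distance from the TCP to the fingertips, in m); z points along the fingers, y is the line along which they close (so a half turn about z gives the same grasp; the last joint's range is limited). The gripper opens to 85 mm and grips with 20 to 120 N. Pads are 22 mm wide; open, the fingers measure 114 mm over their backs; the gripper's body (76 mm by 85 mm) begins 54 mm behind the grasp point. The pads swing forward as they close: fully open they stand 13 mm farther back than shut.
Start: joints at [1.507, 0.255, 0.108, 0, -1.424, -0.285], TCP at [0.188, 0.517, 0.213] pointing down, gripper open.
Joint ranges: [-2.95, 2.95], [-1.21, 1.97], [-1.09, 1.5], [-2.87, 1.71], [-2.94, -0.07], [-3.05, 3.05]. Speed limits (rad/s): [2.57, 2.57, 3.14, 3.14, 3.14, 3.14].

## Interface

Orientations are given as [roll, pitch, yaw] about the fixed x, y, z axes, in that order (R = Rz(yaw) Ry(pitch) Rx(roll)).
In Python, from rig import * gives the robot as it stands. The module is installed in compiled form; this text tells all that it offers.
- The arm moves only by the tool arm_command, never from a script. Its argument "increments" is a list of rows, each a list of 3 entries, a list of its own where there are three numbers: the finger opening in mm, from 0 to 85.4, then the shift along the tool's x, y, z in mm, then the turn about the tool's z in degrees. In form: [[claw, [dx, dy, dz], yaw], ...]. A call has 1 to 10 rows; each row shifts and turns the commanded pose from where the row before left it, along the tool's axes as they then stand; what a row does not reach is not made up. A row lasts 1/10 s, in which the tool goes at most 50 mm and 8.59 degrees, less where a joint would pass 70% of its speed; a pose out of reach is approached as far as the arm can. A call with a gripper value outside its range is refused whole. The fingers move at their own pace and stop on an object; the grip force is fixed at half the most. Time passes only in rows, so rows that do not move let the fingers close. It gives the time, the measured TCP pose, the force, the opening and the grip force at its end, in the units of the state.
- state(): the state, without advancing time (a new reading comes with each control period).
- grab_frame(name): name is "scene" or "top" or "wrist"; returns a dict with "image" (480x640x3 uint8, red, green, blue), "z_map" (480x640 float32, m along the optical axis (not along the pixel's ray), 0 where there is no reading), "K" (3x3 intrinsics, pixels), "R" (3x3) and "t" (3): a world point X has camera coordinates R X + t. Camera axes: x right, y down, z forward; pixel columns grow to the right and rows downward; lengths in m; the calibration is good to about 2 mm. A picture is of the moment at which its call begins.
- hand_in(): hands the job in; it is judged then, once.
The state is a dict: "t": time; "joint_positions": joint angles; "joint_vel": joint speeds; "tau": joint torques, N m; "tcp_pos": TCP position; "tool_rot": TCP orientation; "wrist_force": force on the tool from outside, world axes, zero at the start; "ft_torque": the same for the moment, N m; "width": finger opening in m; "grasp_force": force on a finger pad.
Only numpy, scipy, OpenCV 4.12 (cv2) and the standard library are available. Lean on these libraries where they do the work, as an engineer would, in place of code of your own. Each camera call takes 0.05 s, during which the arm holds its last target. There are 200 camera calls.

## Task

Slide the loose steel drip tray sideways until its side is flush against the wooden egg rack, with no gap left between them. Then grip the kitchen tongs, close them on the brown egg, lift it off the rack and hold it in the tongs over the drip tray, some ten centimetres above it, to drain; finish while still holding it there. Only the tongs may touch the brown egg, and leave the white egg and the jars where they are.

Things in the scene. Friction and masses are not known exactly. Their poses are not given: they have to be found in the camera images.
- rack: egg rack, fixed: light wooden board 120 (x) x 200 (y) x 25 mm high with two round egg seats 100 mm apart at y = +50 and -50 mm. Origin: centre of its underside, on the table. Its +y side face (at y = +100 mm, vertical, 120 mm long) is the one the drip tray goes against
- tray: drip tray, loose, about 0.35 kg: shallow open steel tray 140 (x) x 160 (y) x 22 mm high, walls 4 mm thick, standing on the table on the rack's +y side with a gap of 25 to 50 mm, perhaps slightly skewed. Origin: centre of its underside; x along the 140 mm side, y along the 160 mm side, pointing away from the rack. The face that goes against the rack is the 140 mm side at y = -80 mm
- tray_corner_far (a point): point on the tray's outer side face towards the rack (tray y = -80 mm), at tray x = +60 mm, 11 mm above the table
- tray_corner_near (a point): the same at tray x = -60 mm
- egg: brown egg, 42 mm across and 56 mm tall, 55 g, standing upright in one of the two rack seats (which one varies), its bottom about 17 mm above the table. Origin: its lowest point; z up its long axis
- egg_center (a point): centre of the brown egg at its widest, 25 mm above its lowest point
- tongs: spring kitchen tongs, loose, 105 g, 215 mm long, lying on their side on a green slab (arms open and close horizontally), 30 mm tall as they lie. Origin: on the midline, at the underside, between the black rubber grips; x along the midline to the red jaws, z up; hinge at x = -100 mm. Grip the rubber grips (x = -25 to 25 mm, 30 mm tall, 62 mm across outside when open)
- tongs_mouth (a point): midpoint between the jaws of the open tongs, 85 mm ahead of the tongs' origin, 15 mm above their underside. The red jaws are 36 mm long, 30 mm tall, hollowed to fit round an egg, 72 mm apart inside when open
- tongs_jaw (a joint): how far the tongs are squeezed: 0 open, 0.16 rad closed on an egg, 0.3 at most. A spring holds them open: 4 N at the grips starts closing, 5 N reaches the egg. Each 1 mm of squeeze at the grips closes the jaws 1.85 mm; they meet the 42 mm egg with the grips about 46 mm across and parallel
- rest: green slab, fixed, 270 x 130 x 8 mm high, on which the tongs lie. Origin: centre of its underside
- white_egg: white egg, same size, in the other rack seat, to be left alone. Origin: its lowest point
- jar_c: closed amber jar with gold lid, 66 mm across, 85 mm tall, loose, near the robot on its left, to be left alone (two more like it stand fixed beyond the rack at x = 0.77 to 0.82 m, clear of the work). Origin: centre of its underside
Mind the look-alikes: they are no part of the job. Leave any blue or green look-alike of the tray alone.

How it is judged:
By the outcome, as a careful person would: the job done as asked, in the order asked, and still so for the second after the job is handed in, while the arm keeps its last pose, push and grip.
It also fails if it takes over 56 s, if anything falls off the work surface, if the arm or the gripper's body presses on something with over 40 N, if the wrist force passes 120 N, or if a joint passes its speed limit or range.

## Working session

There is one attempt and no reset: what is moved stays moved. The work goes in short steps, Python scripts to look and compute and a tool call to move; the robot and the scene stay as the last step left them, time stands still between calls to the robot, and variables do not carry over. Pictures are saved under pics/ and viewed, at most 10 in all, crops included, and the job is handed in when it is done.

Besides the shell and the picture viewer there is one more tool, called after "Request:" as name([rows], argument=value, ...), one row to a line, values as JSON. arm_command: Moves the arm, as the interface text tells. Its arguments: {"type":"object","properties":{"increments":{"type":"array"}},"required":["increments"]}

```bash
mkdir -p pics; cat > h.py <<'E'
from rig import *
import numpy as np, cv2
def cloud(f):
    z=f["z_map"]; K=f["K"]; v,u=np.mgrid[0:480,0:640]
    c=np.stack([(u-K[0,2])/K[0,0]*z,(v-K[1,2])/K[1,1]*z,z],-1)
    P=(c-f["t"])@f["R"]   # R^T (c-t)
    P[z==0]=np.nan
    return P
def save(n,im): cv2.imwrite("pics/"+n+".png",cv2.cvtColor(im,cv2.COLOR_RGB2BGR))
E
python3 - <<'E'
from h import *
s=state(); print(s)
for n in ("top","scene"):
    f=grab_frame(n); save(n+"0",f["image"]); np.savez("/tmp/"+n+".npz",**f); print(n,-f["R"].T@f["t"])
E
```

```text
{'t': 0.0, 'joint_positions': array([ 1.50660900e+00,  2.55739154e-01,  1.06988653e-01, -5.02635707e-04,
       -1.42390518e+00, -2.84613556e-01]), 'joint_vel': array([ 2.06300772e-03,  2.03810899e-03, -7.90067090e-05,  2.16532404e-03,
       -2.56167202e-04,  2.25162249e-04]), 'tau': array([ 8.45365685e-04, -3.86637855e+01,  2.37938172e+01,  5.36503315e+00,
       -6.20811988e-03, -8.86511771e-06]), 'tcp_pos': array([0.18772092, 0.51639508, 0.21258943]), 'tool_rot': array([ 3.13966851e+00, -4.49986090e-05, -3.48874866e-01]), 'wrist_force': array([-0.30781091, -0.23329641, -0.40273777]), 'ft_torque': array([ 0.02993506, -0.04686143, -0.00862468]), 'grasp_force': 0.0, 'width': 0.08518933527238358}
top [0.44691629 0.09994798 1.52394767]
scene [ 1.05669967 -0.77036557  1.16924804]
```

View pics/top0.png

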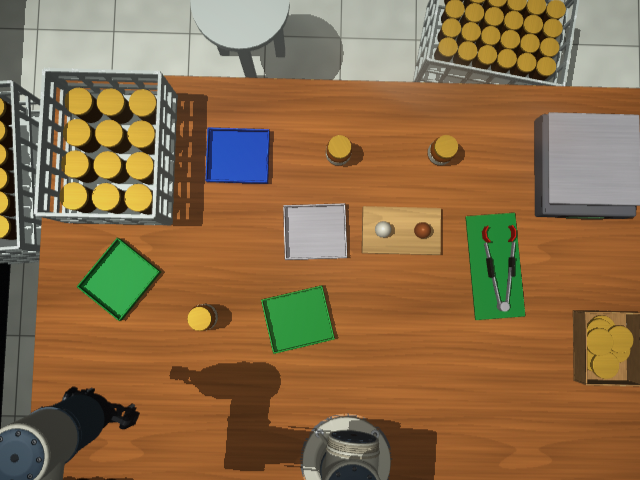

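View pics/scene0.png

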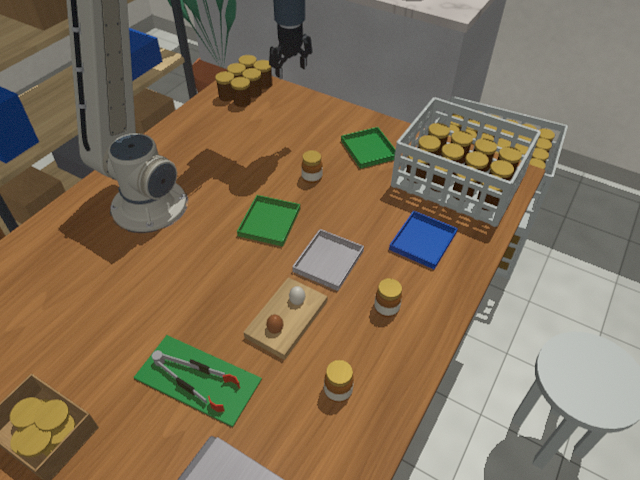

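The top picture shows these candidates:
- **Tray:** the steel one is at (316,232). The look-alikes are blue at (238,155) and green at (300,318) and (120,280).
- **Eggs:** brown is at (423,230) on the side away from the tray, white at (384,230).
- **Tongs:** on the slab at (502,265), with the red jaws up (+x) at (488,233) and (513,233) and the hinge at (505,307).

I choose the steel tray and the brown egg, and will check both in a close crop along with the measurements.

```bash
python3 - <<'E'
from h import *
f=dict(np.load("/tmp/top.npz")); P=cloud(f); im=f["image"]; hsv=cv2.cvtColor(im,cv2.COLOR_RGB2HSV)
H,S,V=[hsv[...,i].astype(int) for i in range(3)]
v,u=np.mgrid[0:480,0:640]
def box(a,b,c,d): return (u>=a)&(u<=b)&(v>=c)&(v<=d)
def rect(m,name):
    m=m&np.isfinite(P[...,0]); p=P[m]
    r=cv2.minAreaRect((p[:,:2]*1000).astype(np.float32)); print(name,m.sum(),"z",np.round(np.nanpercentile(p[:,2],[2,50,98]),4),"rect",np.round(cv2.boxPoints(r)).tolist(),np.round(r[0],1),np.round(r[1],1),round(r[2],2))
    return p
t=box(275,355,195,268)&(S<70)
rect(t,"tray")
rect(box(275,355,195,268)&(P[...,2]>0.012)&(P[...,2]<.04),"tray rim")
rect(box(358,446,203,258)&(P[...,2]>0.018)&(P[...,2]<.029),"rack")
for n,b in (("brown",(408,438,215,245)),("white",(370,400,215,245))):
    m=box(*b)&(P[...,2]>.04); p=rect(m,n); 
    A=np.c_[p,]; q=p[p[:,2]>.045]
    # fit ellipsoid centre xy by least squares on sphere-ish
    M=np.c_[2*q[:,:2],np.ones(len(q)),-q[:,2]**2,q[:,2]]; s=np.linalg.lstsq(M,(q[:,:2]**2).sum(1),rcond=None)[0]; print(s[:2],p[p[:,2]>p[:,2].max()-.003][:,:2].mean(0))
red=box(478,525,220,250)&((H<8)|(H>172))&(S>150)
for a,b in ((478,500),(500,525)): rect(red&(u>=a)&(u<b),"jaw")
blk=box(478,525,220,318)&(V<60); 
for a,b in ((478,501),(501,525)): rect(blk&(u>=a)&(u<b)&(P[...,2]>.025),"grip")
rect(box(478,525,220,318)&(P[...,2]>.025),"tongs all")
rect(box(495,515,297,316)&(P[...,2]>.02)&(S<80),"hinge")
rect(box(455,530,205,325)&(H>45)&(H<80)&(S>120),"slab")
save("crop",cv2.resize(im[195:325,270:530],None,fx=3,fy=3,interpolation=cv2.INTER_CUBIC))
E
```

```text
tray 3386 z [-0.0032  0.0041  0.024 ] rect [[503.0, 169.0], [511.0, 9.0], [652.0, 17.0], [643.0, 176.0]] [577.1  92.9] [140.7 159.3] 3.16
tray rim 417 z [0.0125 0.0205 0.0278] rect [[503.0, 169.0], [512.0, 9.0], [653.0, 17.0], [644.0, 177.0]] [577.9  92.9] [140.9 160.5] 3.1
rack 2865 z [0.0186 0.0242 0.0287] rect [[525.0, -230.0], [645.0, -230.0], [645.0, -28.0], [525.0, -28.0]] [ 584.9 -128.9] [201.5 120.5] 89.97
brown 211 z [0.0451 0.0624 0.0732] rect [[564.0, -158.0], [566.0, -198.0], [604.0, -196.0], [602.0, -156.0]] [ 584.1 -177.1] [38.2 40. ] 2.27
[ 0.58435231 -0.17851125] [ 0.58349398 -0.1762058 ]
white 208 z [0.0454 0.0627 0.0755] rect [[560.0, -90.0], [597.0, -103.0], [610.0, -66.0], [573.0, -53.0]] [584.8 -78.4] [39.3 39. ] 70.4
[ 0.58474262 -0.07854638] [ 0.58550358 -0.07631117]
jaw 62 z [0.0094 0.0287 0.0417] rect [[559.0, -343.0], [561.0, -352.0], [598.0, -345.0], [596.0, -336.0]] [ 578.4 -344. ] [38.3  9.4] 11.01
jaw 72 z [0.0079 0.0275 0.0415] rect [[562.0, -417.0], [602.0, -419.0], [603.0, -409.0], [563.0, -407.0]] [ 582.5 -413.1] [10.6 40. ] 87.19
grip 79 z [0.0267 0.0359 0.0418] rect [[471.0, -354.0], [472.0, -365.0], [518.0, -360.0], [517.0, -349.0]] [ 494.6 -357. ] [46.5 10.8] 6.61
grip 77 z [0.0263 0.0357 0.0432] rect [[475.0, -407.0], [475.0, -417.0], [521.0, -416.0], [521.0, -406.0]] [ 498.1 -411.4] [46.2  9.8] 1.73
tongs all 500 z [0.0256 0.0335 0.0425] rect [[384.0, -349.0], [388.0, -429.0], [603.0, -418.0], [599.0, -337.0]] [ 493.5 -383. ] [215.2  80.3] 2.97
hinge 123 z [0.0206 0.0348 0.0434] rect [[385.0, -374.0], [386.0, -402.0], [419.0, -401.0], [419.0, -373.0]] [ 402.3 -387.8] [33.2 27.9] 1.54
slab 4341 z [0.0003 0.0071 0.014 ] rect [[359.0, -323.0], [372.0, -454.0], [640.0, -428.0], [627.0, -297.0]] [ 499.3 -375.4] [269.4 131.8] 5.54
```

View pics/crop.png

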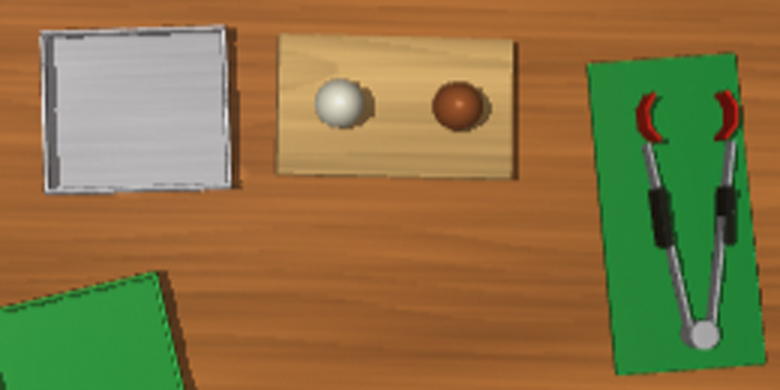

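The crop shows the steel tray on the left, the white egg at (340,103), the brown egg at (460,105) and the tongs with red jaws up. Measured sizes agree with the description: tray 141x160, rack 120x201, tongs 215 long. The tray is skewed +3°, with a gap of about 37 to 45 mm.

I will push along -y with both open fingers spread along x. First I turn the tool by 70°, then travel behind the tray.

Request:
arm_command([
  [85, [0, 0, 0], 7.8],
  [85, [0, 0, 0], 7.8],
  [85, [0, 0, 0], 7.8],
  [85, [0, 0, 0], 7.8],
  [85, [0, 0, 0], 7.8],
  [85, [0, 0, 0], 7.8],
  [85, [0, 0, 0], 7.8],
  [85, [0, 0, 0], 7.8],
  [85, [0, 0, 0], 7.6],
])

```text
t: 1.0
tcp_pos: [0.1878, 0.5166, 0.2129]
tool_rot: [3.141, -0.001, -1.576]
wrist_force: [-0.7, 0.2, 1.1]
width: 0.0848
grasp_force: 0.0
```

Request:
arm_command([
  [85, [30, -39, 0], 0],
  [85, [30, -39, 0], 0],
  [85, [30, -39, 0], 0],
  [85, [30, -39, 0], 0],
  [85, [30, -39, 0], 0],
  [85, [30, -39, 0], 0],
  [85, [30, -39, 0], 0],
  [85, [30, -39, 0], 0],
  [85, [28, -39, 0], 0],
  [85, [28, -39, 0], 0],
])

```text
t: 2.0
tcp_pos: [0.5792, 0.2194, 0.213]
tool_rot: [3.141, -0.0, -1.571]
wrist_force: [0.5, 1.2, 0.1]
width: 0.0848
grasp_force: 0.0
```

Request:
arm_command([
  [85, [0, 0, 40], 0],
  [85, [0, 0, 40], 0],
  [85, [0, 0, 40], 0],
  [85, [0, 0, 20], 0],
  [85, [0, 0, 0], 0],
  [85, [0, 0, 0], 0],
])

```text
t: 2.6
tcp_pos: [0.5784, 0.221, 0.074]
tool_rot: [-3.141, -0.0, -1.57]
wrist_force: [0.0, 0.7, 1.2]
width: 0.0851
grasp_force: 0.0
```

```bash
python3 - <<'E'
from h import *
f=grab_frame("scene"); P=cloud(f); p=P.reshape(-1,3)
s=state(); c=s["tcp_pos"]; print(c)
m=(abs(p[:,0]-c[0])<.075)&(abs(p[:,1]-c[1])<.03)&(p[:,2]>.035)&(p[:,2]<.13)
q=p[m]
for sg in (1,-1):
    a=q[sg*(q[:,0]-c[0])>.03]; print(sg,len(a),"zmin pcts",np.round(np.percentile(a[:,2],[0,1,3,10]),4)); b=a[a[:,2]<.085]; print(np.round([b.min(0),b.max(0)],4))
im=f["image"][130:330,200:440]; save("fing",cv2.resize(im,None,fx=3,fy=3))
f=grab_frame("wrist"); save("wr",f["image"])
E
```

```text
[0.57902499 0.22139898 0.07508877]
1 39 zmin pcts [0.1081 0.1081 0.1083 0.1117]Traceback (most recent call last):
  File "<stdin>", line 7, in <module>
    return umr_minimum(a, axis, None, out, keepdims, initial, where)
ValueError: zero-size array to reduction operation minimum which has no identity
```

```bash
python3 - <<'E'
from h import *
f=grab_frame("scene"); P=cloud(f); p=P.reshape(-1,3)
c=state()["tcp_pos"]
m=(abs(p[:,0]-c[0])<.09)&(abs(p[:,1]-c[1])<.05)&(p[:,2]>.03)&(p[:,2]<.16)
q=p[m]; print(len(q)); 
for lo in np.arange(.03,.16,.01):
    b=q[(q[:,2]>=lo)&(q[:,2]<lo+.01)]
    if len(b): print(round(lo,3),len(b),np.round(np.r_[b.min(0)[:2],b.max(0)[:2]]-np.r_[c[:2],c[:2]],3))
im=f["image"][130:330,200:440]; save("fing",cv2.resize(im,None,fx=3,fy=3))
E
```

```text
254
0.09 1 [ 0.049 -0.001  0.049 -0.001]
0.1 7 [-0.044 -0.013  0.049  0.009]
0.11 34 [-0.054 -0.017  0.057  0.006]
0.12 37 [-0.054 -0.015  0.059  0.01 ]
0.13 42 [-0.054 -0.016  0.059  0.01 ]
0.14 28 [-0.062 -0.015  0.06   0.009]
0.15 105 [-0.07  -0.021  0.075  0.011]
```

View pics/fing.png

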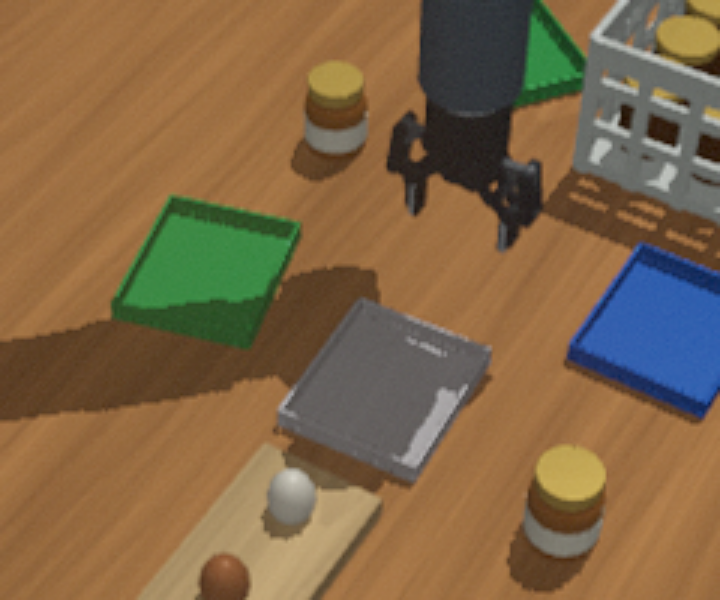

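```bash
python3 - <<'E'
from h import *
f=grab_frame("scene"); c=state()["tcp_pos"]; print(c)
for sx in (.047,-.047):
  for dz in (.03,.02,.01,0,-.014):
    X=c+np.array([sx,0,dz]); k=f["K"]@(f["R"]@X+f["t"]); k=k[:2]/k[2]; print(sx,dz,np.round((k-[200,130])*3))
g=cv2.cvtColor(f["image"],cv2.COLOR_RGB2GRAY)
print(np.round(f["z_map"][200:216:2,360:376:2],3)); print(g[200:216:2,360:376:2])
E
```

```text
[0.57915992 0.22167194 0.07551349]
0.047 0.03 [504. 246.]
0.047 0.02 [503. 253.]
0.047 0.01 [502. 261.]
0.047 0 [501. 269.]
0.047 -0.014 [500. 279.]
-0.047 0.03 [414. 208.]
-0.047 0.02 [414. 216.]
-0.047 0.01 [413. 224.]
-0.047 0 [413. 231.]
-0.047 -0.014 [412. 242.]
[[1.7   1.699 1.69  1.464 1.462 1.467 1.469 1.438]
 [1.683 1.689 1.687 1.458 1.464 1.462 1.468 1.45 ]
 [1.691 1.683 1.687 1.68  1.469 1.463 1.471 1.451]
 [1.678 1.673 1.675 1.482 1.474 1.475 1.483 1.68 ]
 [1.672 1.673 1.666 1.488 1.483 1.48  1.49  1.669]
 [1.658 1.675 1.663 1.494 1.485 1.483 1.502 1.667]
 [1.66  1.66  1.659 1.497 1.495 1.492 1.66  1.658]
 [1.654 1.659 1.649 1.652 1.507 1.651 1.657 1.653]]
[[123 125 118  31  36  47  42  38]
 [120 123 126  96  35  39  36  33]
 [121 124 124  88  53  37  34  37]
 [123 123 127  65  80  38  39 122]
 [123 124 125  64  75  30  60 123]
 [124 124 123  62  64  32 113 121]
 [123 126 118  78  68  88 122 120]
 [124 122 120 108 111 123 123 120]]
```

```bash
python3 - <<'E'
from h import *
f=dict(np.load("/tmp/scene.npz")); P=cloud(f); 
for n,(u,v) in dict(rack=(310,305),rack2=(262,325),white=(297,288),brown=(275,316),tray=(328,258),jarlid=(389,287),table=(330,200)).items(): print(n,np.round(P[v,u],3))
w=grab_frame("wrist"); W=cloud(w); c=state()["tcp_pos"]; print("cam-tcp",-w["R"].T@w["t"]-c)
print("W table",np.round(np.nanpercentile(W[...,2],[1,5,25,50,75,95,99]),3))
for v in range(40,480,80): print([tuple(np.round(W[v,u],3)) for u in range(40,640,140)])
save("wr",w["image"])
E
```

```text
rack [ 0.622 -0.074  0.02 ]
rack2 [ 0.555 -0.19   0.026]
white [ 0.587 -0.078  0.072]
brown [ 0.586 -0.175  0.07 ]
tray [0.576 0.096 0.006]
jarlid [0.785 0.035 0.085]
table [ 0.459  0.307 -0.002]
cam-tcp [ 0.00077514 -0.06819108  0.1610462 ]
W table [-0.001 -0.     0.     0.001  0.006  0.175  0.184]
[(np.float64(0.728), np.float64(0.113), np.float64(0.001)), (np.float64(0.656), np.float64(0.113), np.float64(0.001)), (np.float64(0.584), np.float64(0.113), np.float64(0.004)), (np.float64(0.513), np.float64(0.113), np.float64(0.004)), (np.float64(0.441), np.float64(0.113), np.float64(0.001))]
[(np.float64(0.735), np.float64(0.152), np.float64(0.001)), (np.float64(0.659), np.float64(0.152), np.float64(0.001)), (np.float64(0.584), np.float64(0.152), np.float64(0.004)), (np.float64(0.51), np.float64(0.152), np.float64(0.004)), (np.float64(0.433), np.float64(0.152), np.float64(-0.0))]
[(np.float64(0.744), np.float64(0.196), np.float64(-0.0)), (np.float64(0.663), np.float64(0.195), np.float64(0.002)), (np.float64(0.584), np.float64(0.196), np.float64(0.001)), (np.float64(0.505), np.float64(0
[... 262 characters left out ...]
.float64(0.501), np.float64(0.244), np.float64(0.001)), (np.float64(0.417), np.float64(0.244), np.float64(0.0))]
[(np.float64(0.759), np.float64(0.296), np.float64(0.004)), (np.float64(0.623), np.float64(0.22), np.float64(0.128)), (np.float64(0.584), np.float64(0.298), np.float64(0.001)), (np.float64(0.538), np.float64(0.226), np.float64(0.118)), (np.float64(0.407), np.float64(0.298), np.float64(-0.0))]
[(np.float64(0.642), np.float64(0.219), np.float64(0.161)), (np.float64(0.604), np.float64(0.204), np.float64(0.178)), (np.float64(0.581), np.float64(0.211), np.float64(0.17)), (np.float64(0.558), np.float64(0.204), np.float64(0.179)), (np.float64(0.521), np.float64(0.219), np.float64(0.16))]
```

View pics/wr.png

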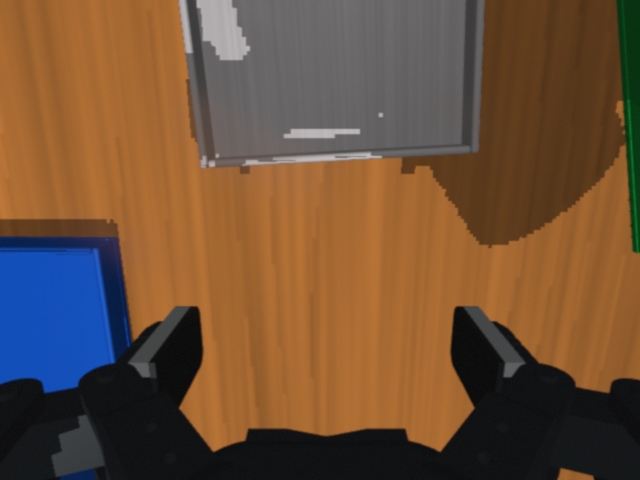

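The wrist view shows the tray's rear edge at rows 150-165, and the fingertips near (190,310) and (465,310). The blue tray, edge at column 130, is clear of the push. Next I measure the tip height from the depth.

```bash
python3 - <<'E'
from h import *
w=grab_frame("wrist"); W=cloud(w); c=state()["tcp_pos"]
for a,b in ((100,230),(420,560)):
    p=W[295:440,a:b].reshape(-1,3); p=p[p[:,2]>.05]-c
    print(len(p),np.round(np.percentile(p[:,2],[0,1,5,20]),4)); t=p[p[:,2]<np.percentile(p[:,2],5)]; print(np.round([t.min(0),t.max(0)],4))
    print(np.round([p.min(0),p.max(0)],3))
# tray rear rim
m=(W[...,2]>.015)&(W[...,2]<.03); 
for x in (.52,.55,.58,.61,.64):
    q=W[m&(abs(W[...,0]-x)<.005)]; print(x,np.round(q[:,1].max(),4))
E
```

```text
10329 [0.0314 0.0341 0.0392 0.0516]
[[ 0.0431 -0.0116  0.0314]
 [ 0.0552  0.011   0.0392]]
[[ 0.022 -0.019  0.031]
 [ 0.058  0.012  0.104]]
10761 [0.031  0.0339 0.0391 0.0518]
[[-0.0532 -0.0116  0.031 ]
 [-0.0408  0.0108  0.0391]]
[[-0.056 -0.019  0.031]
 [-0.02   0.011  0.104]]
0.52 0.1685
0.55 0.1705
0.58 0.172
0.61 0.1735
0.64 0.1752
```

Both cameras put the open fingertips about 28 mm above the reported TCP, not ahead of it. I trust the cameras and will descend in stages, watching force and depth.

Request:
arm_command([
  [85, [0, 0, 25], 0],
  [85, [0, 0, 25], 0],
  [85, [0, 0, 0], 0],
  [85, [0, 0, 0], 0],
])

```text
t: 3.25
tcp_pos: [0.5785, 0.221, 0.0244]
tool_rot: [-3.141, -0.0, -1.57]
wrist_force: [0.4, 0.8, 0.8]
width: 0.085
grasp_force: 0.0
```

```bash
cat > tips.py <<'E'
from h import *
w=grab_frame("wrist"); W=cloud(w); c=state()["tcp_pos"]; print(c, state()["wrist_force"])
for a,b in ((100,300),(320,560)):
    p=W[285:440,a:b].reshape(-1,3); d=np.linalg.norm(p+w["R"].T@w["t"],axis=1); p=p[d<.165]
    print(len(p),"tip z",np.round(np.percentile(p[:,2],[0,.5,2]),4),"rel",np.round(np.percentile(p[:,2]-c[2],[0,.5,2]),4))
E
python3 tips.py; python3 - <<'E'
from h import *
f=grab_frame("scene"); c=state()["tcp_pos"]
m=cloud(f); p=m.reshape(-1,3); q=p[(abs(p[:,0]-c[0])<.07)&(abs(p[:,1]-c[1])<.02)&(p[:,2]>.02)&(p[:,2]<.12)]
print("scene tip",np.round(np.sort(q[:,2])[:12],3))
E
```

```text
[0.57908227 0.2213854  0.02516416] [0.57899101 1.02592455 0.8176935 ]
10896 tip z [0.0551 0.0572 0.0599] rel [0.03   0.032  0.0348]
11539 tip z [0.0551 0.057  0.06  ] rel [0.0299 0.0318 0.0348]
scene tip [0.053 0.053 0.054 0.056 0.056 0.058 0.058 0.059 0.059 0.06  0.061 0.061]
```

Request:
arm_command([
  [85, [0, 0, 20], 0],
  [85, [0, 0, 10], 0],
  [85, [0, 0, 8], 0],
  [85, [0, 0, 6], 0],
  [85, [0, 0, 0], 0],
  [85, [0, 0, 0], 0],
])

```text
t: 3.95
tcp_pos: [0.5783, 0.2211, -0.0201]
tool_rot: [-3.141, 0.0, -1.57]
wrist_force: [0.1, -0.6, 0.6]
width: 0.0848
grasp_force: 0.0
```

```bash
python3 tips.py
```

```text
[ 0.57846873  0.22119803 -0.01994009] [0.03915643 0.13222682 0.17739571]
18456 tip z [-0.0015 -0.0006 -0.0003] rel [0.0184 0.0193 0.0196]
21694 tip z [-0.0019 -0.0007 -0.0004] rel [0.018  0.0192 0.0196]
```

Request:
arm_command([
  [85, [14, 0, 0], 0],
  [85, [10, 0, 0], 0],
  [85, [8, 0, 0], 0],
  [85, [8, 0, 0], 0],
  [85, [8, 0, 0], 0],
  [85, [8, 0, 0], 0],
  [85, [6, 0, 0], 0],
  [85, [4, 0, 0], 0],
  [85, [3, 0, 0], 0],
  [85, [0, 0, 0], 0],
])

```text
t: 5.0
tcp_pos: [0.5782, 0.1516, -0.0204]
tool_rot: [-3.141, -0.0, -1.571]
wrist_force: [0.2, 0.6, 1.1]
width: 0.085
grasp_force: 0.5
```

Request:
arm_command([
  [85, [3, 0, 0], 0],
  [85, [2, 0, 0], 0],
  [85, [1, 0, 0], 0],
  [85, [0, 0, 0], 0],
  [85, [0, 0, 0], 0],
])

```text
t: 5.5
tcp_pos: [0.5782, 0.146, -0.0204]
tool_rot: [-3.141, -0.0, -1.57]
wrist_force: [0.6, 3.1, 2.3]
width: 0.0849
grasp_force: 1.6
```

Request:
arm_command([
  [85, [1, 0, 0], 0],
  [85, [0, 0, 0], 0],
  [85, [1, 0, 0], 0],
  [85, [0, 0, 0], 0],
])

```text
t: 5.9
tcp_pos: [0.5782, 0.144, -0.0204]
tool_rot: [-3.141, 0.0, -1.57]
wrist_force: [0.2, 4.3, 2.6]
width: 0.0852
grasp_force: 2.2
```

Request:
arm_command([
  [85, [1, 0, 0], 0],
  [85, [0, 0, 0], 0],
  [85, [0, 0, 0], 0],
])

```text
t: 6.2
tcp_pos: [0.5782, 0.143, -0.0204]
tool_rot: [-3.141, -0.0, -1.57]
wrist_force: [0.7, 4.3, 2.9]
width: 0.0849
grasp_force: 2.1
```

Request:
arm_command([
  [85, [1, 0, 0], 0],
  [85, [0, 0, 0], 0],
  [85, [0, 0, 0], 0],
])

```text
t: 6.5
tcp_pos: [0.5782, 0.142, -0.0204]
tool_rot: [-3.141, 0.0, -1.571]
wrist_force: [-1.1, 5.2, 3.1]
width: 0.0848
grasp_force: 2.2
```

```bash
cat > gap.py <<'E'
from h import *
f=grab_frame("top"); P=cloud(f); im=f["image"]
save("gap",cv2.resize(im[190:275,280:460],None,fx=4,fy=4,interpolation=cv2.INTER_NEAREST))
w=grab_frame("wrist"); W=cloud(w)
for x in (.52,.54,.56,.58,.60,.62,.635):
    q=W[(abs(W[...,0]-x)<.004)&(W[...,1]>-.06)&(W[...,1]<.0)]; q=q[np.argsort(-q[:,1])]
    b=np.round(np.arange(-.022,-.046,-.002),3); print(x,[ (round(float(np.median(q[abs(q[:,1]-y)<.001][:,2])),3) if (abs(q[:,1]-y)<.001).any() else None) for y in b])
save("wgap",w["image"])
E
python3 gap.py
```

```text
0.52 [None, None, None, None, None, None, None, None, None, None, None, None]
0.54 [None, None, None, None, None, None, None, None, None, None, None, None]
0.56 [None, None, None, None, None, None, None, None, None, None, None, None]
0.58 [None, None, None, None, None, None, None, None, None, None, None, None]
0.6 [None, None, None, None, None, None, None, None, None, None, None, None]
0.62 [None, None, None, None, None, None, None, None, None, None, None, None]
0.635 [None, None, None, None, None, None, None, None, None, None, None, None]
```

View pics/wgap.png

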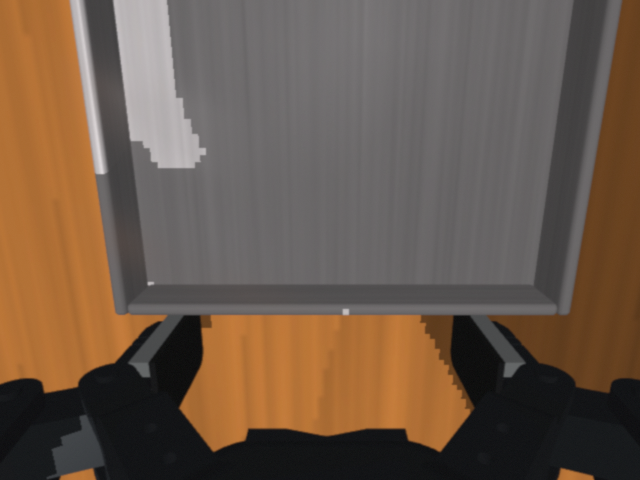

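The wrist view shows the tray square against both fingertips, rear edge at row 312. The rack is out of this view, so I check the joint from the top.

View pics/gap.png

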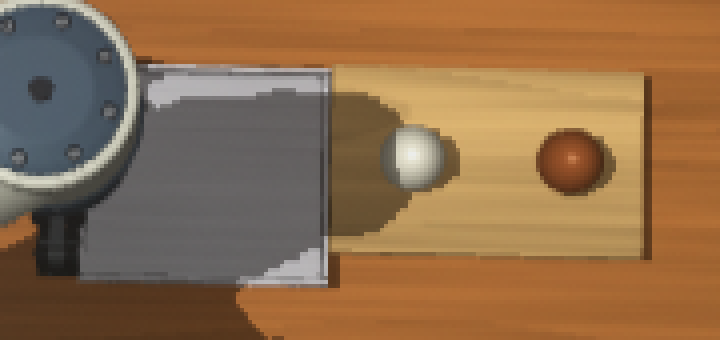

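Request:
arm_command([
  [85, [1, 0, 0], 0],
  [85, [0, 0, 0], 0],
  [85, [0, 0, 0], 0],
])

```text
t: 6.9
tcp_pos: [0.5781, 0.1412, -0.0204]
tool_rot: [-3.141, 0.0, -1.57]
wrist_force: [-0.5, 4.2, 3.2]
width: 0.0852
grasp_force: 2.5
```

From the top, the tray edge (column 330) appears to meet the rack edge, but the force hasn't risen yet. I keep creeping.

Request:
arm_command([
  [85, [1, 0, 0], 0],
  [85, [0, 0, 0], 0],
  [85, [0, 0, 0], 0],
])

```text
t: 7.2
tcp_pos: [0.5782, 0.1411, -0.0204]
tool_rot: [-3.141, 0.002, -1.571]
wrist_force: [-0.2, 8.0, 3.9]
width: 0.0846
grasp_force: 4.1
```

Request:
arm_command([
  [85, [1, 0, 0], 0],
  [85, [0, 0, 0], 0],
  [85, [0, 0, 0], 0],
])

```text
t: 7.5
tcp_pos: [0.5784, 0.1411, -0.0204]
tool_rot: [-3.14, 0.003, -1.571]
wrist_force: [0.5, 11.5, 2.7]
width: 0.0848
grasp_force: 5.7
```

Request:
arm_command([
  [85, [1, 0, 0], 0],
  [85, [0, 0, 0], 0],
  [85, [1, 0, 0], 0],
  [85, [0, 0, 0], 0],
])

```text
t: 7.9
tcp_pos: [0.5785, 0.1411, -0.0203]
tool_rot: [-3.139, 0.006, -1.571]
wrist_force: [-2.2, 16.9, 3.0]
width: 0.0848
grasp_force: 9.0
```

Request:
arm_command([
  [85, [-3, 0, 0], 0],
  [85, [-3, 0, 0], 0],
  [85, [-10, 0, 0], 0],
  [85, [-15, 0, 0], 0],
  [85, [0, 0, -30], 0],
  [85, [0, 0, -40], 0],
  [85, [0, 0, -40], 0],
  [85, [0, 0, -40], 0],
])

```text
t: 8.7
tcp_pos: [0.5775, 0.1683, 0.1307]
tool_rot: [3.141, -0.001, -1.57]
wrist_force: [1.3, 1.0, -0.8]
width: 0.085
grasp_force: 0.0
```

```bash
python3 - <<'E'
from h import *
f=grab_frame("top"); P=cloud(f); im=f["image"]
save("gap2",cv2.resize(im[195:270,330:390],None,fx=8,fy=8,interpolation=cv2.INTER_NEAREST))
hsv=cv2.cvtColor(im,cv2.COLOR_RGB2HSV); g=hsv[...,1]
for v in range(208,254,5): print(v,g[v,355:368], np.round(P[v,355:368,2]*1000).astype(int))
print(np.round(P[230,360:364,1],4), state()["tcp_pos"])
E
```

```text
208 [ 12  10   9   7   7   9  11  15 129 128 128 128 128] [16 14 15 18 18 14 20 17 22 25 24 28 23]
213 [  4   4   4   6   8   9  27  16 131 131 132 132 134] [ 2 10  3 -1  2  1 21 25 18 19 29 24 24]
218 [ 11  11  11  11  13  13  25  17 131 131 131 133 133] [ 3  3  2  7 11  2 18 17 20 25 25 27 23]
223 [ 11  13  11  11  11  12  19  45 131 131 131 131 129] [ 5  5  6 -2  1  9 24 22 26 28 25 26 22]
228 [ 11   8  11  11   8   9  15  46 130 129 132 133 133] [ 4  5  3  1 -1  5 14 20 27 25 27 22 24]
233 [  8   8   5   5   8  12  18  49 131 130 130 132 132] [ 1  6  8 -2  5  4 15 22 23 26 25 21 24]
238 [ 10  10   8  10   8  16  10  79 131 129 130 131 131] [ 1  5  7  1  9 -4 24 20 24 17 14 24 29]
243 [  5   8   8   8   8  10  10  82 130 133 130 130 131] [ 3  3  2  4  7  7 23 27 23 23 26 25 27]
248 [  5   5   8  10   8  19  11  88 130 129 130 132 132] [ 6  5  4 -1  5  8 23 20 23 24 18 27 20]
253 [  8   5   8   8   8  21  13 123 155 150 152 152 152] [-1  2 -6  2  6 10 22  0 -1 -3 -3 -6 -4]
[-0.0246 -0.0257 -0.0285 -0.031 ] [0.58149524 0.16911197 0.13891881]
```

View pics/gap2.png

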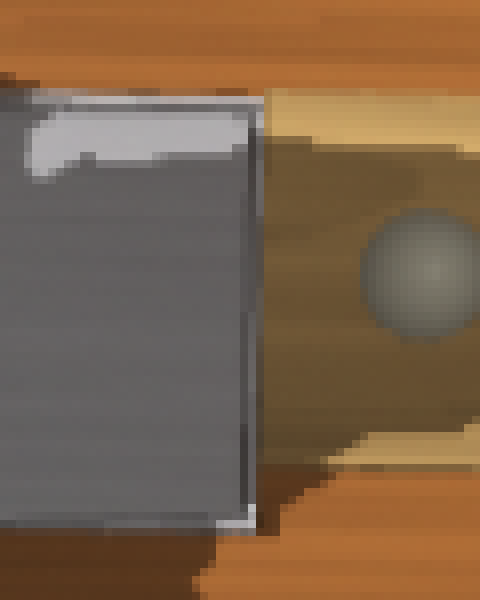

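```bash
python3 - <<'E'
from h import *
f0=dict(np.load("/tmp/top.npz")); f1=grab_frame("top")
def yaw(f,edges,z):
    pass
def world(f,u,v,z):
    d=f["R"].T@(np.linalg.inv(f["K"])@[u,v,1]); o=-f["R"].T@f["t"]; return o+d*(z-o[2])/d[2]
def edge(f,v0,v1,u0,u1,lo,hi,z,ch=1,horiz=False):
    S=cv2.cvtColor(f["image"],cv2.COLOR_RGB2HSV)[...,ch].astype(float)
    pts=[]
    if not horiz:
        for v in range(v0,v1):
            r=np.clip((S[v,u0:u1]-lo)/(hi-lo),0,1); pts.append(world(f,u0-.5+(1-r).sum(),v,z))   # low->high
    else:
        for u in range(v0,v1):
            r=np.clip((S[u0:u1,u]-lo)/(hi-lo),0,1); pts.append(world(f,u,u0-.5+(1-r).sum(),z))
    return np.array(pts)
def fit(p,a,b,n):
    c=np.polyfit(p[:,a],p[:,b],1); r=np.std(p[:,b]-np.polyval(c,p[:,a])); print(n,"slope deg",round(np.degrees(np.arctan(c[0])),2),"at .525,.645",np.round(np.polyval(c,[.525,.645])*1000,1),"res mm",round(r*1000,2))
# rack left edge before: table S -> rack S
S=cv2.cvtColor(f0["image"],cv2.COLOR_RGB2HSV)[...,1]; print(S[230,354:372],S[200:212,410],S[250:260,410])
g=cv2.cvtColor(f0["image"],cv2.COLOR_RGB2GRAY); print(g[230,354:372],g[202:212,410],g[250:260,410], g[230,436:448])
S=cv2.cvtColor(f1["image"],cv2.COLOR_RGB2HSV)[...,1]; print("bot",S[256:266,320],"top",S[200:210,345])
# rack edge before (high S table ~155 -> low 130)
p=edge(f0,212,250,357,368,float(np.median(S[212:250,350:352])) if 0 else 155,131,.025); fit(p,0,1,"rack0")
p=edge(f1,212,250,358,366,12,131,.0235); fit(p,0,1,"tray now")
E
```

```text
[171 172 172 172 174 172 171 170 128 124 125 125 124 123 124 124 124 126] [176 176 177 177 177 176 176 146 132 129 127 129] [130 131 129 129 156 174 177 176 176 175]
[118 117 117 117 117 117 117 117  92 168 167 168 167 168 167 167 167 167] [114 116 121 124 122 138 152 160 162 154] [148 142 146 152 113 115 116 116 114 115] [159 159 159 158 130  58  62 107 107 108 107 108]
bot [  5   8   6   3  37 142 168 165 164 165] top [177 176 173 174 176 176 121  11   7   3]
rack0 slope deg -0.04 at .525,.645 [-27.  -27.1] res mm 0.3
tray now slope deg -0.03 at .525,.645 [-28.3 -28.4] res mm 0.17
```

```bash
python3 - <<'E'
from h import *
f=grab_frame("top"); im=f["image"]; S=cv2.cvtColor(im,cv2.COLOR_RGB2HSV)[...,1].astype(float)
def world(u,v,z):
    d=f["R"].T@(np.linalg.inv(f["K"])@[u,v,1]); o=-f["R"].T@f["t"]; return o+d*(z-o[2])/d[2]
def rep(n,pts):
    p=np.array(pts); c=np.polyfit(p[:,1],p[:,0],1); r=p[:,0]-np.polyval(c,p[:,1]); k=abs(r)<.002; c=np.polyfit(p[k,1],p[k,0],1); print(n,len(p),k.sum(),"dx/dy deg",round(np.degrees(np.arctan(c[0])),2),"x@y=50",round(np.polyval(c,.05)*1000,1))
rep("bot",[world(u,254.5+np.clip((165-S[255:264,u])/150,0,1).sum(),.022) for u in range(322,356)])
rep("top",[world(u,208.5-np.clip((176-S[200:209,u])/165,0,1).sum(),.022) for u in range(330,356)])
rep("racktop",[world(u,208.5-np.clip((176-S[200:209,u])/46,0,1).sum(),.025) for u in range(370,436)])
rep("rackbot",[world(u,249.5+np.clip((176-S[250:259,u])/46,0,1).sum(),.025) for u in range(370,436)])
g=cv2.cvtColor(im,cv2.COLOR_RGB2GRAY)
for v in range(208,262,4): print(v,im[v,360:365].tolist())
E
```

```text
bot 34 34 dx/dy deg 0.04 x@y=50 502.0
top 26 26 dx/dy deg 0.65 x@y=50 643.3
racktop 66 66 dx/dy deg 0.17 x@y=50 644.9
rackbot 66 66 dx/dy deg -0.1 x@y=50 523.0
208 [[112, 107, 107], [116, 112, 112], [132, 126, 125], [170, 135, 83], [192, 154, 96]]
212 [[172, 169, 171], [74, 70, 68], [100, 95, 94], [97, 75, 47], [135, 107, 66]]
216 [[94, 90, 89], [70, 65, 63], [105, 101, 100], [98, 76, 48], [108, 85, 53]]
220 [[86, 82, 82], [75, 71, 70], [103, 98, 96], [109, 86, 53], [109, 85, 53]]
224 [[87, 83, 82], [80, 75, 74], [85, 77, 70], [101, 78, 49], [100, 79, 49]]
228 [[86, 83, 83], [84, 80, 79], [84, 77, 70], [112, 88, 55], [112, 88, 55]]
232 [[88, 85, 84], [84, 80, 79], [95, 85, 76], [104, 81, 51], [103, 81, 51]]
236 [[80, 77, 75], [96, 93, 92], [93, 84, 74], [110, 86, 54], [110, 86, 54]]
240 [[80, 77, 76], [103, 99, 98], [82, 70, 57], [102, 81, 50], [104, 80, 51]]
244 [[80, 77, 78], [98, 95, 94], [76, 65, 51], [100, 78, 49], [100, 79, 49]]
248 [[67, 63, 61], [97, 93, 93], [76, 64, 49], [92, 72, 45], [93, 73, 46]]
252 [[60, 57, 56], [95, 91, 90], [84, 68, 49], [93, 72, 45], [93, 73, 45]]
256 [[62, 59, 57], [96, 93, 91], [83, 58, 37], [86, 54, 30], [86, 54, 29]]
260 [[167, 164, 165], [174, 171, 172], [66, 42, 24], [85, 54, 29], [90, 56, 30]]
```

The top view can't rule out a 1-2 mm skew, so I look with the wrist camera straight over the joint, which is on the way to the tongs.

Request:
arm_command([
  [85, [40, 0, 0], 0],
  [85, [40, 0, 0], 0],
  [85, [40, 0, 0], 0],
  [85, [0, 0, 0], 0],
  [85, [0, 0, 0], 0],
])

```text
t: 9.35
tcp_pos: [0.5774, 0.0473, 0.1283]
tool_rot: [3.139, -0.001, -1.572]
wrist_force: [0.2, 1.0, -1.0]
width: 0.0848
grasp_force: 0.0
```

```bash
python3 - <<'E'
from h import *
w=grab_frame("wrist"); W=cloud(w); im=w["image"]; print(state()["tcp_pos"],-w["R"].T@w["t"])
u=[];
k=w["K"]@(w["R"]@np.array([.585,-.028,.025])+w["t"]); k=(k/k[2]).astype(int); print(k)
v0=max(k[1]-45,0); c=im[v0:v0+90,140:520]; save("joint",cv2.resize(c,(760,360),interpolation=cv2.INTER_NEAREST))
print(v0,[tuple(np.round(W[k[1],x],3)) for x in (200,320,450)])
E
```

```text
[0.57755851 0.04813828 0.12841885] [ 0.57871422 -0.0205245   0.28929006]
[315 110   1]
65 [(np.float64(0.661), np.float64(-0.029), np.float64(0.0)), (np.float64(0.582), np.float64(-0.029), np.float64(0.021)), (np.float64(0.497), np.float64(-0.029), np.float64(0.001))]
```

View pics/joint.png

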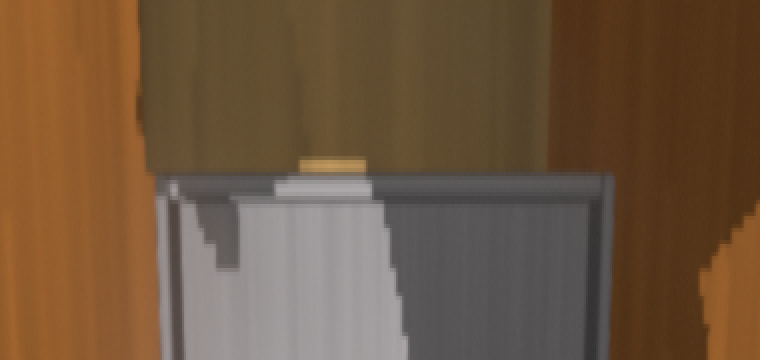

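At about 0.6 mm per pixel, the joint (row 175) is parallel, with tray rim directly on wood and no gap. Next is the tongs: travel, turn the tool to yaw +3°, and measure the tips at 55 mm opening.

Request:
arm_command([
  [85, [43, 8, 0], 0],
  [80, [43, 8, 0], 0],
  [75, [43, 8, 0], 0],
  [70, [43, 8, 0], 0],
  [65, [43, 8, 0], 0],
  [60, [43, 8, 0], 0],
  [55, [43, 8, 0], 0],
  [55, [43, 8, 0], 0],
  [55, [43, 8, 0], 0],
  [55, [43, 8, 0], 0],
])

```text
t: 10.4
tcp_pos: [0.4985, -0.3824, 0.1288]
tool_rot: [3.141, 0.001, -1.569]
wrist_force: [1.4, -0.4, 1.1]
width: 0.0546
grasp_force: 0.0
```

Request:
arm_command([
  [55, [0, 0, 0], -8],
  [55, [0, 0, 0], -8.5],
  [55, [0, 0, 0], -8.5],
  [55, [0, 0, 0], -8.5],
  [55, [0, 0, 0], -8.5],
  [55, [0, 0, 0], -8.5],
  [55, [0, 0, 0], -8.5],
  [55, [0, 0, 0], -8.5],
  [55, [0, 0, 0], -8.5],
  [55, [0, 0, 0], -8.5],
])

```text
t: 11.4
tcp_pos: [0.499, -0.3807, 0.1287]
tool_rot: [-3.141, 0.001, -0.088]
wrist_force: [-0.2, 0.2, -0.2]
width: 0.0549
grasp_force: 0.0
```

Request:
arm_command([
  [55, [0, 0, 0], -8.5],
  [55, [0, 0, 0], 0],
  [55, [0, 0, 0], 0],
])

```text
t: 11.7
tcp_pos: [0.4987, -0.3812, 0.129]
tool_rot: [-3.141, 0.001, 0.05]
wrist_force: [-0.3, -0.5, -0.7]
width: 0.055
grasp_force: 0.0
```

```bash
cat > tong.py <<'E'
from h import *
w=grab_frame("wrist"); W=cloud(w); s=state(); c=s["tcp_pos"]; yaw=s["tool_rot"][2]; print(c,yaw,s["width"])
d=np.linalg.norm(W+w["R"].T@w["t"],axis=2)
for a,b in ((100,320),(320,560)):
    m=(d<.18); m[:250]=0; m[:,:a]=0; m[:,b:]=0
    p=W[m]; print("finger",len(p),"tip-tcp",np.round(np.percentile(p[:,2]-c[2],[0,.5,2]),4))
hsv=cv2.cvtColor(w["image"],cv2.COLOR_RGB2HSV); H,S,V=[hsv[...,i].astype(int) for i in range(3)]
red=((H<8)|(H>172))&(S>150)&(W[...,2]>.02)&(W[...,2]<.06)&(abs(W[...,1]+.384)<.06)
p=W[red]; k=p[:,1]>-.38
for q in (p[k],p[~k]): print("jaw",len(q),np.round([q.min(0),q.max(0)],4))
g=(V<60)&(W[...,2]>.03)&(W[...,2]<.046); g&=(abs(W[...,0]-.4965)<.04)&(abs(W[...,1]+.384)<.06)
p=W[g]; k=p[:,1]>-.384
for q in (p[k],p[~k]): 
    if len(q): print("grip",len(q),np.round([q.min(0),q.max(0)],4))
save("wt",w["image"])
E
python3 tong.py
```

```text
[ 0.49861146 -0.38136971  0.129072  ] 0.04998132923679899 0.05488152654830558
finger 22730 tip-tcp [0.0217 0.0261 0.0316]
finger 24087 tip-tcp [0.0218 0.0261 0.0317]
jaw 667 [[ 0.5616 -0.3553  0.0201]
 [ 0.6013 -0.3411  0.0408]]
jaw 421 [[ 0.5644 -0.4192  0.0201]
 [ 0.6049 -0.4081  0.0409]]
grip 608 [[ 0.4725 -0.3645  0.0305]
 [ 0.5129 -0.3541  0.0405]]
grip 918 [[ 0.4751 -0.4165  0.03  ]
 [ 0.5245 -0.4091  0.0407]]
```

Request:
arm_command([
  [85, [-1, 4, 0], -0.4],
  [85, [0, 0, 0], 0],
  [85, [0, 0, 20], 0],
  [85, [0, 0, 30], 0],
  [85, [0, 0, 30], 0],
  [85, [0, 0, 25], 0],
  [85, [0, 0, 15], 0],
  [85, [0, 0, 0], 0],
  [85, [0, 0, 0], 0],
])

```text
t: 12.65
tcp_pos: [0.4976, -0.3865, 0.01]
tool_rot: [3.141, -0.0, 0.059]
wrist_force: [-0.2, 1.1, 0.4]
width: 0.0847
grasp_force: 0.0
```

```bash
python3 tong.py
```

```text
[ 0.49811701 -0.38668741  0.01071784] 0.059399600302218136 0.08496929290558856
finger 29465 tip-tcp [-0.0042 -0.0032 -0.0028]
finger 31379 tip-tcp [-0.0042 -0.0033 -0.0029]
jaw 2555 [[ 0.5713 -0.3501  0.02  ]
 [ 0.6004 -0.3406  0.0406]]
jaw 3503 [[ 0.564  -0.4203  0.02  ]
 [ 0.6042 -0.4079  0.0405]]
grip 2789 [[ 0.4711 -0.3648  0.03  ]
 [ 0.5215 -0.3425  0.0459]]
grip 3257 [[ 0.4741 -0.43    0.03  ]
 [ 0.5247 -0.4089  0.046 ]]
```

Request:
arm_command([
  [85, [0, -1, 10], 0],
  [85, [0, 0, 8], 0],
  [85, [0, 0, 2], 0],
  [76, [0, 0, 0], 0],
  [70, [0, 0, 0], 0],
  [65, [0, 0, 0], 0],
  [62, [0, 0, 0], 0],
  [59, [0, 0, 0], 0],
  [56, [0, 0, 0], 0],
  [56, [0, 0, 0], 0],
])

```text
t: 13.7
tcp_pos: [0.4984, -0.3858, -0.0089]
tool_rot: [3.14, -0.002, 0.06]
wrist_force: [-0.6, 0.4, 6.8]
width: 0.0565
grasp_force: 6.1
```

Request:
arm_command([
  [55, [0, 0, 0], 0],
  [55, [0, 0, 0], 0],
])

```text
t: 13.9
tcp_pos: [0.4985, -0.3859, -0.0088]
tool_rot: [3.139, -0.002, 0.06]
wrist_force: [-0.9, 0.3, 7.2]
width: 0.0552
grasp_force: 6.4
```

Request:
arm_command([
  [55, [0, 0, -3], 0],
  [55, [0, 0, -5], 0],
  [55, [0, 0, -10], 0],
  [55, [0, 0, -15], 0],
  [55, [0, 0, -20], 0],
  [55, [0, 0, -20], 0],
  [55, [0, 0, -20], 0],
  [55, [0, 0, -10], 0],
  [55, [0, 0, 0], 0],
  [55, [0, 0, 0], 0],
])

```text
t: 14.9
tcp_pos: [0.497, -0.3847, 0.0917]
tool_rot: [-3.141, 0.001, 0.059]
wrist_force: [0.4, 0.3, -2.1]
width: 0.0551
grasp_force: 3.6
```

```bash
cat > held.py <<'E'
from h import *
s=state(); c=s["tcp_pos"]; yaw=s["tool_rot"][2]; print(c,yaw,s["width"],s["grasp_force"],s["wrist_force"])
ux=np.array([np.cos(yaw),np.sin(yaw)]); uy=np.array([-ux[1],ux[0]])
for n in ("wrist","top"):
    w=grab_frame(n); W=cloud(w); rel=W-c
    hsv=cv2.cvtColor(w["image"],cv2.COLOR_RGB2HSV); H,S,V=[hsv[...,i].astype(int) for i in range(3)]
    a=rel[...,:2]@ux; b=rel[...,:2]@uy
    red=((H<5)|(H>174))&(S>170)&(a>.05)&(a<.12)&(abs(b)<.055)&(abs(rel[...,2]-.03)<.05)
    for sg in (1,-1):
        k=red&(b*sg>0); 
        if k.sum()>3: z=W[k][:,2]; print(n,sg,k.sum(),"fwd",np.round(np.percentile(a[k],[1,99]),4),"lat",np.round(np.percentile(b[k],[1,99]),4),"top z",np.round(np.percentile(z,[1,50,95]),4), "med rel tcp",round(np.percentile(z,60)-c[2],4))
    if n=="wrist":
        save("held",w["image"])
        # front/back tilt: jaw top z front vs back
        for lo in (.06,.075,.09,.1):
            k=red&(a>lo)&(a<lo+.012); print("fwd",lo,k.sum(),np.round(np.percentile(W[k][:,2],[50,95]),4) if k.sum()>5 else "")
E
python3 held.py
```

```text
[ 0.49695019 -0.3846763   0.09169349] 0.05933052525953708 0.05507558256883183 3.615788436081857 [ 0.39706622  0.27933605 -2.11793027]
wrist 1 2689 fwd [0.0786 0.0975] lat [0.0265 0.0316] top z [0.1129 0.135  0.1402] med rel tcp 0.0464
wrist -1 4372 fwd [0.0658 0.1027] lat [-0.0318 -0.0203] top z [0.1114 0.1349 0.14  ] med rel tcp 0.0464
fwd 0.06 730 [0.1377 0.14  ]
fwd 0.075 2108 [0.1381 0.1402]
fwd 0.09 3089 [0.1315 0.1401]
fwd 0.1 213 [0.1173 0.1264]
```

The tongs are held level: jaw top is at TCP +47 mm, mouth 85 mm ahead of the TCP and centred. Next I turn to yaw 0 and move over the brown egg.

Request:
arm_command([
  [55, [0, 0, 0], 1.7],
  [55, [0, 0, 0], 1.7],
  [55, [0, -8, 0], 0],
  [55, [0, -16, 0], 0],
  [55, [0, -24, 0], 0],
  [55, [0, -30, 0], 0],
  [55, [0, -30, 0], 0],
  [55, [0, -30, 0], 0],
  [55, [0, -24, 0], 0],
  [55, [0, -20, 0], 0],
])

```text
t: 16.0
tcp_pos: [0.4969, -0.2006, 0.0927]
tool_rot: [-3.141, -0.001, 0.002]
wrist_force: [-0.4, -0.1, -1.1]
width: 0.0554
grasp_force: 3.6
```

Request:
arm_command([
  [55, [2, -14, 0], 0],
  [55, [1, -10, 0], 0],
  [55, [0, 0, 0], 0],
  [55, [0, 0, 0], 0],
])

```text
t: 16.4
tcp_pos: [0.5004, -0.1792, 0.0925]
tool_rot: [3.141, -0.0, 0.001]
wrist_force: [0.1, -0.2, -1.5]
width: 0.0549
grasp_force: 3.6
```

```bash
cat >> held.py <<'E'
w=grab_frame("wrist"); W=cloud(w); hsv=cv2.cvtColor(w["image"],cv2.COLOR_RGB2HSV)
m=(W[...,2]>.045)&(W[...,2]<.08)&(abs(W[...,0]-.585)<.03)&(abs(W[...,1]+.178)<.03)&(hsv[...,0]<14)
q=W[m]
if len(q)>30:
    M=np.c_[2*q[:,:2],np.ones(len(q)),-q[:,2]**2,q[:,2]]; print("egg",len(q),np.linalg.lstsq(M,(q[:,:2]**2).sum(1),rcond=None)[0][:2],"top",q[q[:,2]>np.percentile(q[:,2],90)].mean(0), "range",q.min(0),q.max(0))
E
python3 held.py
```

```text
[ 0.50035967 -0.17924744  0.0924997 ] 0.0005286731970406411 0.05494505753826321 3.6165653058196767 [ 0.1209056  -0.20652285 -1.52874984]
wrist 1 3258 fwd [0.0709 0.0974] lat [0.0243 0.0317] top z [0.1137 0.1383 0.1411] med rel tcp 0.047
wrist -1 4474 fwd [0.0657 0.1026] lat [-0.0316 -0.0202] top z [0.1124 0.1357 0.1409] med rel tcp 0.0465
fwd 0.06 822 [0.1392 0.141 ]
fwd 0.075 2402 [0.1391 0.141 ]
fwd 0.09 3153 [0.1325 0.1409]
fwd 0.1 216 [0.1178 0.1274]
top 1 12 fwd [0.0887 0.1   ] lat [0.0267 0.0329] top z [0.1242 0.1384 0.1438] med rel tcp 0.0464
top -1 36 fwd [0.0808 0.1015] lat [-0.0316 -0.0215] top z [0.1105 0.1319 0.1423] med rel tcp 0.0425
egg 5640 [ 0.58616095 -0.1799964 ] top [ 0.58620885 -0.18008934  0.07251883] range [ 0.56627146 -0.19913034  0.04828426] [ 0.6041395  -0.16045079  0.074422  ]
```

Request:
arm_command([
  [55, [1, 0.5, 8], 0],
  [55, [0, 0, 14], 0],
  [55, [0, 0, 16], 0],
  [55, [0, 0, 14], 0],
  [55, [0, 0, 10], 0],
  [55, [0, 0, 8], 0],
  [55, [0, 0, 6], 0],
  [55, [0, 0, 4], 0],
  [55, [0, 0, 0], 0],
  [55, [0, 0, 0], 0],
])

```text
t: 17.55
tcp_pos: [0.5016, -0.1796, 0.0128]
tool_rot: [3.141, -0.001, 0.0]
wrist_force: [-0.8, -0.2, -1.4]
width: 0.055
grasp_force: 3.6
```

Request:
arm_command([
  [53, [0, 0, 0], 0],
  [51, [0, 0, 0], 0],
  [49.5, [0, 0, 0], 0],
  [48, [0, 0, 0], 0],
  [47, [0, 0, 0], 0],
  [46.5, [0, 0, 0], 0],
  [46.5, [0, 0, 0], 0],
])

```text
t: 18.25
tcp_pos: [0.5013, -0.1796, 0.0125]
tool_rot: [3.142, 0.0, 0.0]
wrist_force: [0.7, -0.2, -1.3]
width: 0.0469
grasp_force: 4.1
```

Request:
arm_command([
  [46, [0, 0, 0], 0],
  [45.5, [0, 0, 0], 0],
  [45, [0, 0, 0], 0],
  [45, [0, 0, 0], 0],
])

```text
t: 18.65
tcp_pos: [0.5014, -0.1798, 0.0126]
tool_rot: [3.141, -0.0, 0.0]
wrist_force: [0.9, -1.7, -1.3]
width: 0.0451
grasp_force: 13.2
```

Request:
arm_command([
  [44.5, [0, 0, 0], 0],
  [44, [0, 0, 0], 0],
  [44, [0, 0, 0], 0],
])

```text
t: 18.95
tcp_pos: [0.5014, -0.1797, 0.0126]
tool_rot: [3.141, -0.0, 0.0]
wrist_force: [-0.4, -2.6, -0.3]
width: 0.0443
grasp_force: 35.1
```

Request:
arm_command([
  [44, [0, 0, -2], 0],
  [44, [0, 0, -4], 0],
  [44, [0, 0, -8], 0],
  [44, [0, 0, -12], 0],
  [44, [0, 0, -16], 0],
  [44, [0, 0, -18], 0],
  [44, [0, 0, -18], 0],
  [44, [0, 0, -14], 0],
  [44, [0, 0, -8], 0],
  [44, [0, 0, 0], 0],
])

```text
t: 19.95
tcp_pos: [0.5022, -0.1797, 0.1142]
tool_rot: [3.141, -0.003, 0.0]
wrist_force: [-0.1, 1.5, -2.0]
width: 0.0448
grasp_force: 35.1
```

```bash
cat > egg.py <<'E'
from h import *
s=state(); c=s["tcp_pos"]; print(c,s["width"],s["grasp_force"],s["wrist_force"])
for n in ("wrist","scene","top"):
    w=grab_frame(n); W=cloud(w); hsv=cv2.cvtColor(w["image"],cv2.COLOR_RGB2HSV); H,S,V=[hsv[...,i].astype(int) for i in range(3)]
    rel=W-c
    m=(H>=3)&(H<14)&(S>120)&(abs(rel[...,0]-.085)<.03)&(abs(rel[...,1])<.024)&(rel[...,2]>-.01)&(rel[...,2]<.08)
    q=W[m]; print(n,len(q),np.round([q.min(0),q.max(0)],3) if len(q) else "")
    save("egg_"+n,w["image"])
E
python3 egg.py
```

```text
[ 0.50218171 -0.1797      0.11419667] 0.044754653701104014 35.08457601070404 [-0.06277106  1.45729671 -1.96845172]
wrist 20229 [[ 0.566 -0.204  0.13 ]
 [ 0.605 -0.156  0.177]]
scene 344 [[ 0.565 -0.204  0.126]
 [ 0.61  -0.157  0.175]]
top 146 [[ 0.581 -0.202  0.126]
 [ 0.605 -0.157  0.175]]
```

The egg is up: top at z 0.175, so its bottom is at about 0.119. Now I carry it over the tray centre (0.573, 0.05).

Request:
arm_command([
  [44, [0, -6, 0], 0],
  [44, [0, -12, 0], 0],
  [44, [0, -18, 0], 0],
  [44, [0, -22, 0], 0],
  [44, [-2, -24, 0], 0],
  [44, [-2, -24, 0], 0],
  [44, [-2, -24, 0], 0],
  [44, [-2, -24, 0], 0],
  [44, [-2, -24, 0], 0],
  [44, [-2, -20, 0], 0],
])

```text
t: 21.1
tcp_pos: [0.4886, 0.0204, 0.1122]
tool_rot: [-3.141, 0.0, 0.001]
wrist_force: [0.5, 0.8, -1.1]
width: 0.0443
grasp_force: 35.1
```

Request:
arm_command([
  [44, [0, -16, 0], 0],
  [44, [0, -10, 0], 0],
  [44, [0, -6, 0], 0],
  [44, [0, -2, 0], 0],
  [44, [0, 0, 0], 0],
  [44, [0, 0, 0], 0],
  [44, [0, 0, 0], 0],
  [44, [0, 0, 0], 0],
])

```text
t: 21.9
tcp_pos: [0.4892, 0.052, 0.1125]
tool_rot: [3.142, 0.0, -0.0]
wrist_force: [0.1, -0.6, -1.3]
width: 0.0446
grasp_force: 35.1
```

```bash
python3 egg.py; python3 - <<'E'
from h import *
im=cv2.imread("pics/egg_scene.png"); t=cv2.imread("pics/egg_top.png")
a=cv2.resize(im[190:390,200:440],(480,400)); b=cv2.resize(t[180:280,270:450],(480,267))[:200]
cv2.imwrite("pics/final.png",np.vstack([a,b]))
E
```

```text
[0.48924654 0.05201987 0.11249505] 0.0446149750030258 35.11752247810364 [ 0.09436041 -0.59585733 -1.30506069]
wrist 17395 [[0.554 0.029 0.129]
 [0.592 0.073 0.174]]
scene 258 [[0.549 0.028 0.127]
 [0.597 0.076 0.176]]
top 135 [[0.563 0.034 0.134]
 [0.589 0.072 0.177]]
```

View pics/final.png

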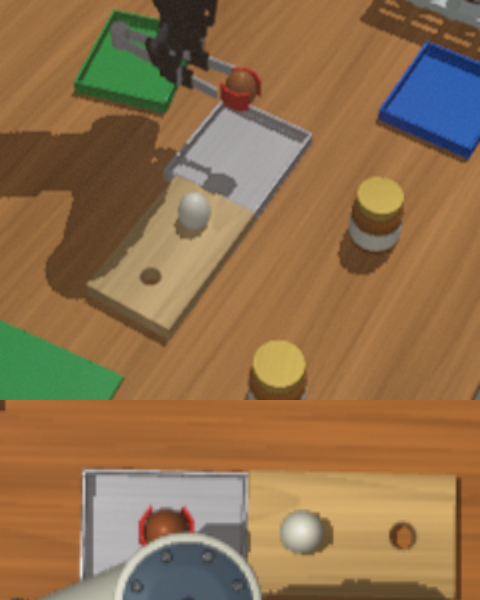

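The final picture shows the brown egg in the red jaws at (240,85), over the tray. The tray is flush with the rack, the white egg is still in its seat, and the brown egg's seat is empty. The egg's bottom is at z ≈ 0.118. I hand in now.

```bash
python3 -c "
from rig import *
print(hand_in())"
```

```text
the job is handed in; nothing more can be done
None
```

I pushed the tray flush against the rack and handed the job in with the brown egg held in the tongs about 10 cm above the tray centre; the white egg and jars were left alone.

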